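# Lay the stop pin in its cradle

### The arm

A 6-joint arm with a two-finger parallel gripper is mounted at the origin on a cart in front of the work surface, level with it; the furniture and walls round the work are solid. World frame = base frame: x ahead of the robot, y to its left, z up, the work surface at z = 0. Lengths are in m, angles in rad, forces in N, time in s.
With the tool pointing down it reaches from about 0.35 to 0.85 m from the base axis. Payload 8.1 kg.
Tool frame: the origin (TCP) lies at the very end of the fingers, on their centre line; the grasp point (between the pads) lies robot.tcp_to_grasp behind it (robot.tcp_to_grasp is the distance from the TCP to the grasp point, in m); z points along the fingers, y is the line along which they close (so a half turn about z gives the same grasp; the last joint's range is limited). The gripper opens to 93 mm and grips with 3 to 60 N. Pads are 15 mm wide; open, the fingers measure 128 mm over their backs; the gripper's body (75 mm by 188 mm) begins 65 mm behind the grasp point.
Start: joints at [1.05, 0.13, 1.488, -0, 1.523, -0.085], TCP at [0.253, 0.544, 0.219] pointing down, gripper open.
Joint ranges: [-2.96, 2.96], [-0.89, 2.26], [0.02, 2.5], [-1.34, 4.48], [0, 2.73], [-2.66, 2.66]. Speed limits (rad/s): [2.39, 2.39, 2.79, 3.14, 3.14, 3.14].

### API

Orientations are given as a rotation vector (axis times angle).
In Python, from plant import robot gives the robot as it stands. The module is installed in compiled form; this text tells all that it offers.
- The arm moves only by the shell command python3 -m pendant 'ROWS' [FORCE]. ROWS is JSON, a list that holds one entry, the list of rows, each a list of 5 numbers: the opening, from 0 (shut) to 1 (fully open), then the shift along the tool's x, y, z in cm, then the turn about the tool's z in degrees. In form: [[[fingers, x, y, z, roll], ...]]. A call has 1 to 8 rows; each row shifts and turns the commanded pose from where the row before left it, along the tool's axes as they then stand; what a row does not reach is not made up. A row lasts 1/10 s, in which the tool goes at most 50 mm and 8.59 degrees, less where a joint would pass 70% of its speed; a pose out of reach is approached as far as the arm can. A call is refused whole if a number of a shift passes 5 or a number of a turn 8.59, either way. A call with a gripper value outside its range is refused whole. The fingers move at their own pace and stop on an object; FORCE is the grip in N (left out, the last holds). Time passes only in rows, so rows that do not move let the fingers close. It gives the time, the measured TCP pose, the force, the opening and the grip force at its end, in the units of the state.
- robot.read_state(): the state, without advancing time (a new reading comes with each control period).
- robot.read_camera(name): name is "scene" or "side" or "wrist"; returns a dict with "img" (480x640x3 uint8, blue, green, red), "K" (3x3 intrinsics, pixels), "pose" (4x4, takes a point from camera to world coordinates). Camera axes: x right, y up, looking along -z (the intrinsics and any distortion apply to the point x, -y, -z); pixel columns grow to the right and rows downward; lengths in m; the calibration is good to about 2 mm. The wrist camera is an equidistant fisheye: a pixel r from the principal point sees the ray r / f radians off the axis. A picture is of the moment at which its call begins. There is no depth.
- robot.close_job(): hands the job in; it is judged then, once.
The state is a dict: "t": time; "q": joint angles; "dq": joint speeds; "joint_torque": joint torques, N m; "tool_pos": TCP position; "orientation": TCP orientation; "force": force on the tool from outside, world axes, zero at the start; "wrist_torque": the same for the moment, N m; "opening": finger opening in m; "gripper_force": force on a finger pad.
Only numpy, scipy, OpenCV 4.12 (cv2) and the standard library are available. Lean on these libraries where they do the work, as an engineer would, in place of code of your own. Each camera call takes 0.05 s, during which the arm holds its last target. There are 200 camera calls.

### The job

Pick up the stepped steel stop pin that stands upright on the bed and lay it on its side in the pin cradle, its thick foot in the wide V saddle and its thin shank on the narrow rest. Lower it in rather than dropping it, let go, and leave the collet and the vacuum plug standing where they are.

Things in the scene. Friction and masses are not known exactly. Their poses are not given: they have to be found in the camera images.
- pin_mid (a point): centre (31.5 mm above the foot's face) of the stop pin: loose plain steel, 63 mm long, about 0.17 kg, standing upright on its thick end. Thick foot: 30 mm diameter, 27 mm long; thin shank: 20 mm diameter, 36 mm long, up to the other end. Its z axis runs along the pin from foot to shank end.
- cradle_seat (a point): seat of the lying pin's centre, 55 mm above the bed. x: level, from the lying pin's foot to its shank end; z up. Fixed dark plate 120x62x10 mm with two bright supports, open above: wide V (14 mm long, 44 across, wings end 4 mm below the pin's axis) at x = -20.5 mm for the foot; narrow flat rest (8 long, 14 across, top 10 mm below the axis) at x = +10.5 mm for the shank; free air beyond.
- collet_mid (a point): centre of a loose standing steel spring collet, 34 mm diameter and 46 mm tall, a bystander: slotted all round and slightly tapered, without a step. z is up.
- plug_mid (a point): centre of a loose black rubber vacuum plug, 35 mm diameter and 37 mm tall, a bystander with a knob on top. z is up.
Mind the look-alikes: they are no part of the job. What is shaped like the part that bears pin_mid but pink is not meant.

How it is judged:
By the outcome, as a careful person would: the job done as asked, in the order asked, and still so for the second after the job is handed in, with the robot touching nothing.
It also fails if it takes over 40 s, if anything falls off the work surface, if the arm or the gripper's body presses on something with over 40 N, if the wrist force passes 120 N, or if a joint passes its speed limit or range.

## Working session

There is one attempt and no reset: what is moved stays moved. The work goes in short steps, Python scripts to look and compute and a shell command to move; the robot and the scene stay as the last step left them, time stands still between calls to the robot, and variables do not carry over. Pictures are saved under pics/ and viewed, at most 10 in all, crops included, and the job is handed in when it is done.

```bash
mkdir -p pics; cat > h.py <<'E'
import numpy as np, cv2
from plant import robot
from scipy.spatial.transform import Rotation as R
def ray(c,u,v,name):
    K=c["K"];x=(u-K[0,2])/K[0,0];y=(v-K[1,2])/K[1,1]
    if name=="wrist":
        r=np.hypot(x,y);s=np.sin(r)/r if r>1e-9 else 1;d=np.array([x*s,y*s,np.cos(r)])
    else: d=np.array([x,y,1.])
    d=np.array([d[0],-d[1],-d[2]]);P=c["pose"]
    return P[:3,3],P[:3,:3]@d
def onz(c,u,v,z,name):
    o,d=ray(c,u,v,name);return o+d*(z-o[2])/d[2]
E
python3 - <<'E'
from h import *
s=robot.read_state();print(s["t"],s["tool_pos"],s["orientation"],s["opening"],robot.tcp_to_grasp)
for n in("scene","side","wrist"):
    c=robot.read_camera(n);cv2.imwrite(f"pics/{n}0.png",c["img"]);print(n,c["K"].tolist(),c["pose"].round(3).tolist(),c.keys())
E
```

```text
0.0 [0.25297901 0.54343853 0.21757624] [-6.79020908e-01 -3.06678896e+00  2.77783516e-03] 0.0928853415387821 0.0188
scene [[473.9313186680635, 0.0, 325.7316537876303], [0.0, 473.9313186680635, 242.4954784898863], [0.0, 0.0, 1.0]] [[0.715, 0.298, -0.633, -0.021], [-0.699, 0.287, -0.655, -0.582], [-0.014, 0.911, 0.413, 0.427], [0.0, 0.0, 0.0, 1.0]] dict_keys(['img', 'K', 'pose'])
side [[441.6555784206442, 0.0, 315.14038468311946], [0.0, 441.6555784206442, 238.47807337488095], [0.0, 0.0, 1.0]] [[0.944, 0.185, -0.275, 0.272], [-0.33, 0.461, -0.824, -0.754], [-0.025, 0.868, 0.496, 0.496], [0.0, 0.0, 0.0, 1.0]] dict_keys(['img', 'K', 'pose'])
wrist [[371.64829954431775, 0.0, 313.71118614309773], [0.0, 371.64829954431775, 230.36012028958223], [0.0, 0.0, 1.0]] [[0.423, -0.877, -0.23, 0.19], [0.906, 0.409, 0.108, 0.574], [-0.001, -0.254, 0.967, 0.385], [0.0, 0.0, 0.0, 1.0]] dict_keys(['img', 'K', 'pose'])
```

View pics/scene0.png

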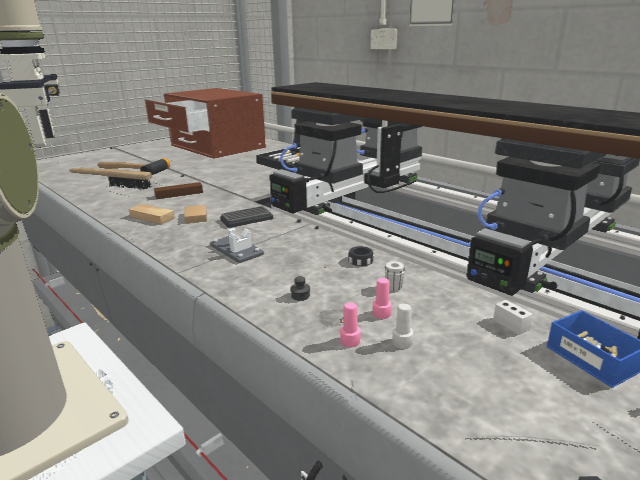

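View pics/side0.png

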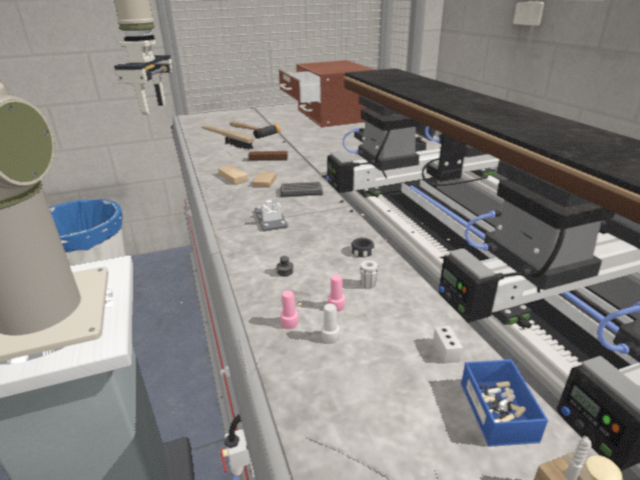

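Candidates in the scene view are the grey stepped pin (403,327), pink pins (350,325) and (382,298), the slotted collet (395,276), the black plug (300,290) and the black ring (360,256). The cradle is at (237,243). I choose the plain grey stepped one at (403,327) and will check it in a crop alongside the cradle.

```bash
python3 - <<'E'
from h import *
a=cv2.imread("pics/scene0.png");b=cv2.imread("pics/side0.png")
f=lambda i,x,y,w,h:cv2.resize(i[y:y+h,x:x+w],(400,300),interpolation=cv2.INTER_CUBIC)
cv2.imwrite("pics/crop1.png",np.vstack([np.hstack([f(a,335,265,100,75+15),f(a,200,218,72,54)]),np.hstack([f(b,270,265,112,84),f(b,236,188,72,54)])]))
E
```

```text
(no output)
```

View pics/crop1.png

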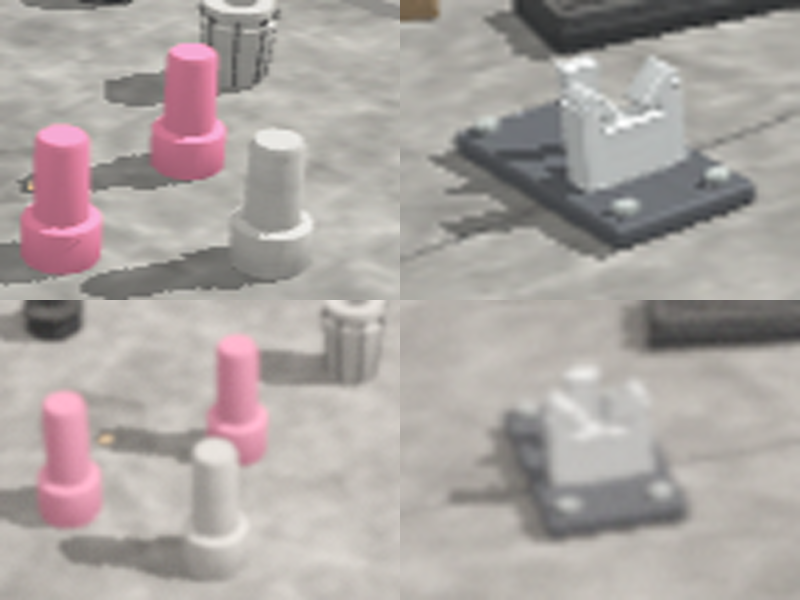

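View pics/wrist0.png

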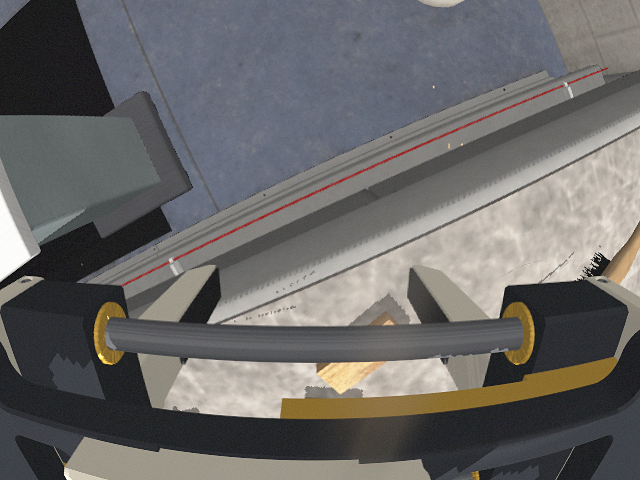

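The crop confirms the plain grey stepped pin, with its top at scene (404,307) and side (331,307). The cradle's V stands at the near end of the plate. The wrist view only shows the bench edge.

```bash
python3 - <<'E'
from h import *
C={n:robot.read_camera(n) for n in("scene","side")}
p=lambda n,u,v,z:onz(C[n],u,v,z,n)[:2]
print("pin",p("scene",404.5,307,.063),p("side",330.8,307,.063))
print("pinks",p("scene",350.5,307,.063),p("scene",382.8,282,.063), "collet",p("scene",395,266,.046),"plug",p("scene",300,279,.037))
for n,L in(("scene",[(210.3,242.7),(239.6,261.2),(263.5,251.8)]),("side",[(255.3,208.2),(263.4,229.4),(287.3,226.2)])):
    a,b,c=[p(n,u,v,.01) for u,v in L]
    print(n,a,b,c,"len",np.linalg.norm(a-b),np.linalg.norm(b-c),"mid",(a+c)/2,"xang",np.degrees(np.arctan2(*(a-b)[::-1])),np.degrees(np.arctan2(*(c-b)[::-1])))
s=robot.read_state();print(s["t"],R.from_rotvec(s["orientation"]).as_matrix().round(3).tolist())
E
```

```text
pin [ 0.45984925 -0.244113  ] [ 0.46347593 -0.24618006]
pinks [ 0.40606558 -0.18914974] [ 0.49486794 -0.1756367 ] collet [ 0.57812481 -0.13553418] plug [ 0.44149309 -0.03900905]
scene [0.44616549 0.25783261] [0.43855519 0.13856725] [0.49793311 0.13895542] len 0.11950792082830156 0.0593791892525825 mid [0.4720493  0.19839402] xang 86.34891995765304 0.3745568043600477
side [0.45076403 0.25595337] [0.44355153 0.13765722] [0.49949396 0.13198814] len 0.11851581844855441 0.056228941901200646 mid [0.47512899 0.19397076] xang 86.51100216060883 -5.786473922071606
0.25 [[-0.907, 0.422, -0.0], [0.422, 0.907, -0.001], [0.0, -0.001, -1.0]]
```

```bash
cat >> h.py <<'E'
def plan(x,y,z,ang,f,n=None):
    s=robot.read_state();p=np.array(s["tool_pos"]);M=R.from_rotvec(s["orientation"]).as_matrix()
    a=np.degrees(np.arctan2(M[1,0],M[0,0]));d=np.array([x,y,z])-p;da=(ang-a+180)%360-180
    n=n or int(np.ceil(max(np.linalg.norm(d)*100/4.6,abs(da)/8.5,1)))
    print("t",round(s["t"],2),p.round(4),"ang",a.round(2),"n",n)
    for i in range(n):
        t=np.radians(a+da*i/n);v=d/n*100
        X=v[0]*np.cos(t)+v[1]*np.sin(t);Y=v[0]*np.sin(t)-v[1]*np.cos(t)
        print([f,round(X,2),round(Y,2),round(-v[2],2),round(-da/n,2)],end=",")
    print()
E
python3 -c "
from h import *
plan(.46,.19,.2,86.5,.55)"
```

```text
t 0.25 [0.2531 0.5437 0.2181] ang 155.03 n 9
[0.55, np.float64(-3.74), np.float64(-2.59), np.float64(0.2), np.float64(7.61)],[0.55, np.float64(-4.05), np.float64(-2.07), np.float64(0.2), np.float64(7.61)],[0.55, np.float64(-4.29), np.float64(-1.52), np.float64(0.2), np.float64(7.61)],[0.55, np.float64(-4.46), np.float64(-0.94), np.float64(0.2), np.float64(7.61)],[0.55, np.float64(-4.54), np.float64(-0.34), np.float64(0.2), np.float64(7.61)],[0.55, np.float64(-4.54), np.float64(0.27), np.float64(0.2), np.float64(7.61)],[0.55, np.float64(-4.47), np.float64(0.87), np.float64(0.2), np.float64(7.61)],[0.55, np.float64(-4.32), np.float64(1.45), np.float64(0.2), np.float64(7.61)],[0.55, np.float64(-4.08), np.float64(2.01), np.float64(0.2), np.float64(7.61)],
```

```bash
sed -i 's/round(X,2),round(Y,2),round(-v\[2\],2),round(-da\/n,2)/*[float(round(q,2)) for q in (X,Y,-v[2],-da\/n)]/' h.py
python3 -m pendant '[[[0.55,-3.7,-2.6,0.2,7.6],[0.55,-4.0,-2.1,0.2,7.6],[0.55,-4.3,-1.5,0.2,7.6],[0.55,-4.5,-0.9,0.2,7.6],[0.55,-4.5,-0.3,0.2,7.6],[0.55,-4.5,0.3,0.2,7.6],[0.55,-4.5,0.9,0.2,7.6],[0.55,-4.3,1.4,0.2,7.6]]]'
python3 -m pendant '[[[0.55,-4.1,2.0,0.2,7.6],[0.55,0,0,0,0]]]'
python3 - <<'E'
from h import *
c=robot.read_camera("wrist");cv2.imwrite("pics/w1.png",c["img"])
plan(.43,-.27,.2,62,.55)
E
```

```text
t: 1.05
tool_pos: [0.4379, 0.2291, 0.2027]
orientation: [2.144, 2.296, 0.001]
force: [0.6, 0.4, -0.5]
opening: 0.051
gripper_force: 0.0
t: 1.25
tool_pos: [0.4622, 0.1869, 0.2003]
orientation: [2.295, 2.143, -0.001]
force: [-0.5, 0.4, -0.0]
opening: 0.0512
gripper_force: 0.0
t 1.3 [0.4611 0.1891 0.2004] ang 86.36 n 11
[0.55, -4.18, -0.02, 0.0, 2.21],[0.55, -4.18, 0.15, 0.0, 2.21],[0.55, -4.17, 0.31, 0.0, 2.21],[0.55, -4.16, 0.47, 0.0, 2.21],[0.55, -4.14, 0.63, 0.0, 2.21],[0.55, -4.11, 0.79, 0.0, 2.21],[0.55, -4.08, 0.95, 0.0, 2.21],[0.55, -4.04, 1.1, 0.0, 2.21],[0.55, -3.99, 1.26, 0.0, 2.21],[0.55, -3.94, 1.41, 0.0, 2.21],[0.55, -3.88, 1.56, 0.0, 2.21],
```

View pics/w1.png

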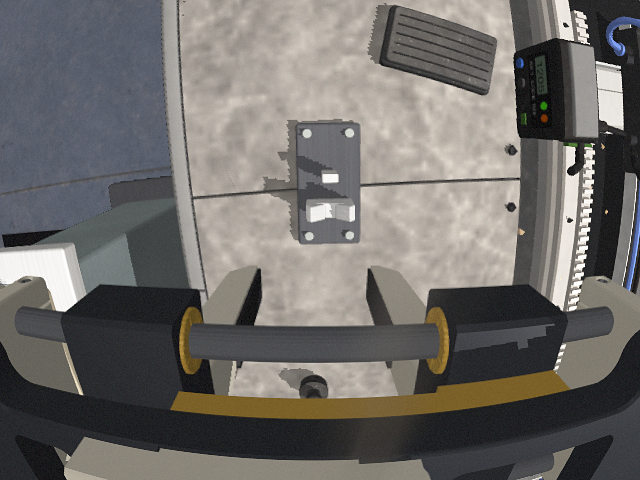

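The wrist view shows the plate spanning (297–360, 122–243), the narrow rest at (330,178) and the V at (330,210). The shank end therefore points up in the image (tool +x). The plug at (313,385) is just behind.

```bash
python3 - <<'E'
from h import *
c=robot.read_camera("wrist");im=c["img"];g=im[110:255,290:370].astype(int)
hsv=cv2.cvtColor(im,cv2.COLOR_BGR2HSV)[110:255,290:370]
br=(hsv[...,2]>205).astype(np.uint8)
n,l,st,ce=cv2.connectedComponentsWithStats(br)
for i in range(1,n):
    if st[i,4]>15: print(st[i],ce[i]+[290,110])
# bolt heads & rest & V
P=lambda u,v,z:onz(c,u,v,z,"wrist")[:2]
ang=lambda d:np.degrees(np.arctan2(d[1],d[0]))
dk=((hsv[...,2]<125)&(hsv[...,2]>50)).astype(np.uint8)
dk|=br
dk=cv2.morphologyEx(dk,cv2.MORPH_OPEN,np.ones((15,15)))
k=np.argwhere(dk)[:,::-1]+[290,110]
w=np.array([P(u,v,.01) for u,v in k],np.float32)*1000
r=cv2.minAreaRect(w);print(r)
plan(.43,-.27,.2,62,.55)
E
```

```text
[15 22  8  8 49] [308.53061224 135.57142857]
[58 22  7  7 46] [351.06521739 135.06521739]
[ 34  67  16   9 140] [331.71428571 180.97142857]
[72 81  8 16 72] [364.86111111 199.44444444]
[ 22  96  23  19 289] [321.64013841 214.66435986]
[61 98  5 16 73] [353.01369863 215.79452055]
[ 17 125   8   7  37] [310.51351351 238.24324324]
[ 57 125   8   6  39] [350.76923077 237.64102564]
[  4 132   9   7  31] [297.29032258 245.5483871 ]
((474.0989685058594, 209.46534729003906), (118.88360595703125, 68.52711486816406), 86.05552673339844)
t 1.35 [0.4604 0.1906 0.2005] ang 86.54 n 11
[0.55, -4.2, -0.02, 0.0, 2.23],[0.55, -4.19, 0.14, 0.0, 2.23],[0.55, -4.19, 0.3, 0.0, 2.23],[0.55, -4.17, 0.47, 0.0, 2.23],[0.55, -4.15, 0.63, 0.0, 2.23],[0.55, -4.12, 0.79, 0.0, 2.23],[0.55, -4.09, 0.95, 0.0, 2.23],[0.55, -4.05, 1.11, 0.0, 2.23],[0.55, -4.0, 1.26, 0.0, 2.23],[0.55, -3.95, 1.42, 0.0, 2.23],[0.55, -3.89, 1.57, 0.0, 2.23],
```

```bash
cat > cr.py <<'E'
from h import *
robot.read_camera("wrist");c=robot.read_camera("wrist");im=c["img"]
hsv=cv2.cvtColor(im,cv2.COLOR_BGR2HSV)[110:260,290:375]
n,l,st,ce=cv2.connectedComponentsWithStats((hsv[...,2]>205).astype(np.uint8))
P=lambda u,v,z:onz(c,u,v,z,"wrist")[:2]
for i in range(1,n):
    if st[i,4]>30:
        q=ce[i]+[290,110]; print(st[i,2:],q.round(1),"z10",P(*q,.012).round(4),"z45",P(*q,.045).round(4))
        if st[i,2]>12:
            x,y,w,h=st[i,:4]; print("  corners z45/51",[(P(290+a,110+b,.045).round(4).tolist(),P(290+a,110+b,.051).round(4).tolist()) for a,b in((x,y),(x+w,y+h))])
E
python3 cr.py
```

```text
[ 8  7 44] [310.5 138.1] z10 [0.4614 0.2594] z45 [0.4617 0.2596]
[ 7  8 46] [352.9 138.4] z10 [0.5016 0.2571] z45 [0.4982 0.2575]
[ 15   8 120] [333.  183.5] z10 [0.4804 0.2146] z45 [0.4789 0.219 ]
  corners z45/51 [([0.473, 0.2224], [0.4728, 0.2231]), ([0.4857, 0.2146], [0.4853, 0.2155])]
[12 15 87] [367.2 203.5] z10 [0.513  0.1932] z45 [0.5085 0.1995]
[ 20  18 274] [323.3 217.3] z10 [0.4693 0.1818] z45 [0.4688 0.1892]
  corners z45/51 [([0.461, 0.1972], [0.4611, 0.1984]), ([0.4779, 0.1798], [0.4777, 0.1813])]
[ 5 16 71] [354.  218.8] z10 [0.4995 0.1786] z45 [0.4962 0.1863]
[ 8  7 40] [352.  240.1] z10 [0.4968 0.1569] z45 [0.4938 0.1666]
[ 7  7 37] [311.5 240.7] z10 [0.4563 0.1587] z45 [0.4571 0.1683]
[13  8 47] [296.1 246.9] z10 [0.4406 0.1531] z45 [0.4428 0.1632]
  corners z45/51 [([0.4375, 0.1672], [0.438, 0.169]), ([0.4488, 0.1589], [0.449, 0.1608])]
```

Wrist view gives seat ≈ (0.4785, 0.208) and axis angle ≈ 87°. Moving on to the pin.

```bash

python3 -m pendant '[[[0.55,-4.2,0,0,2.2],[0.55,-4.2,0.1,0,2.2],[0.55,-4.2,0.3,0,2.2],[0.55,-4.2,0.5,0,2.2],[0.55,-4.1,0.6,0,2.2],[0.55,-4.1,0.8,0,2.2],[0.55,-4.1,0.9,0,2.2],[0.55,-4.0,1.1,0,2.2]]]'
python3 -m pendant '[[[0.55,-4.0,1.3,0,2.2],[0.55,-3.9,1.4,0,2.2],[0.55,-3.9,1.6,0,2.2],[0.55,0,0,0,0],[0.55,0,0,0,0]]]'
python3 - <<'E'
from h import *
c=robot.read_camera("wrist");cv2.imwrite("pics/w2.png",c["img"])
np.save("w2.npy",c["pose"])
E
```

```text
t: 2.25
tool_pos: [0.439, -0.143, 0.2009]
orientation: [2.586, 1.783, 0.001]
force: [0.7, 0.1, 0.2]
opening: 0.0512
gripper_force: 0.0
t: 2.75
tool_pos: [0.4324, -0.2678, 0.2005]
orientation: [-2.685, -1.629, -0.0]
force: [-0.3, -0.1, 0.2]
opening: 0.0512
gripper_force: 0.0
```

View pics/w2.png

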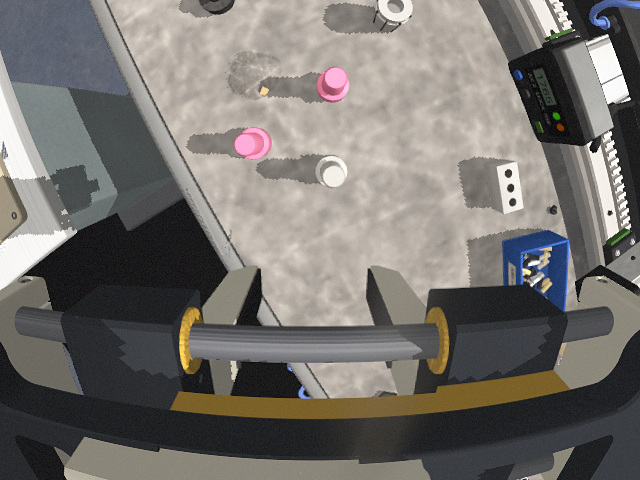

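The grey pin's top is at (334,175), with its foot ring around (331,171). The pinks are at (252,142) and (334,82), and the collet is at (394,8).

```bash
python3 - <<'E'
from h import *
c=robot.read_camera("wrist");im=c["img"]
h=cv2.cvtColor(im,cv2.COLOR_BGR2HSV)
m=((h[...,2]>195)&(h[...,1]<40)).astype(np.uint8);m[:145]=0;m[200:]=0;m[:,:305]=0;m[:,360:]=0
k=max(cv2.findContours(m,0,2)[0],key=cv2.contourArea);print(cv2.minEnclosingCircle(k),cv2.contourArea(k))
for u,v,z in((334,175,.063),(331.5,171,.027),(252,142,.063),(335,78,.063)): print(onz(c,u,v,z,"wrist").round(4))
print(np.abs(c["pose"]-np.load("w2.npy")).max())
E
```

```text
((331.91485595703125, 157.68392944335938), 29.75393295288086) 934.5
[ 0.465  -0.2411  0.063 ]
[ 0.4646 -0.241   0.027 ]
[ 0.4182 -0.1855  0.063 ]
[ 0.5024 -0.1703  0.063 ]
0.000892636802061697
```

```bash
python3 -c "
from h import *
plan(.465,-.241,.12,62,.55,2)"
```

```text
t 2.85 [ 0.4325 -0.2668  0.2005] ang 62.59 n 2
[0.55, 1.89, 0.85, 4.03, 0.29],[0.55, 1.9, 0.84, 4.03, 0.29],
```

```bash

python3 -m pendant '[[[0.55,1.9,0.85,4.0,0.3],[0.55,1.9,0.85,4.0,0.3],[0.55,0,0,0,0],[0.55,0,0,0,0]]]'
python3 - <<'E'
from h import *
c=robot.read_camera("wrist");cv2.imwrite("pics/w3.png",c["img"])
plan(.465,-.241,.043,62,.55,2)
E
```

```text
t: 3.25
tool_pos: [0.4645, -0.2408, 0.1202]
orientation: [-2.691, -1.618, 0.002]
force: [-0.2, -0.5, 0.8]
opening: 0.051
gripper_force: 0.0
t 3.3 [ 0.4652 -0.242   0.1218] ang 61.98 n 2
[0.55, 0.04, -0.03, 3.94, -0.01],[0.55, 0.04, -0.03, 3.94, -0.01],
```

View pics/w3.png

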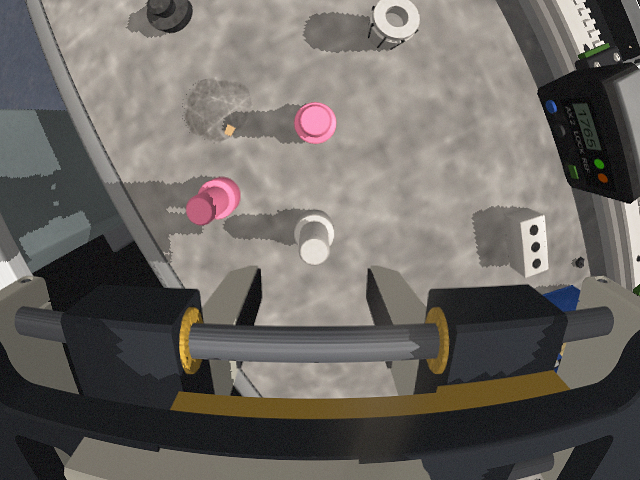

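The pin top is at (314,251) and the foot ring at (314,232), centred between the fingers. I compute the residual next.

```bash
python3 - <<'E'
from h import *
c=robot.read_camera("wrist")
for u,v,z in((314.5,250.5,.063),(314.5,232,.027)): print(onz(c,u,v,z,"wrist").round(4))
plan(.465,-.241,.043,62,.55,2)
E
```

```text
[ 0.465 -0.244  0.063]
[ 0.4664 -0.2417  0.027 ]
t 3.35 [ 0.4657 -0.2429  0.1228] ang 61.93 n 2
[0.55, 0.07, -0.07, 3.99, -0.04],[0.55, 0.07, -0.07, 3.99, -0.04],
```

```bash

python3 -m pendant '[[[0.55,0,0,3.5,0],[0.55,0,0,2.7,0],[0.55,0,0,1.5,0],[0.55,0,0,0,0],[0.1,0,0,0,0],[0.1,0,0,0,0],[0.1,0,0,0,0],[0.1,0,0,0,0]]]' 20
```

```text
t: 4.15
tool_pos: [0.4653, -0.2431, 0.0447]
orientation: [2.694, 1.613, 0.001]
force: [-0.8, 1.4, 0.2]
opening: 0.0238
gripper_force: 0.6
```

```bash

python3 -m pendant '[[[0.1,0,0,0,0],[0.1,0,0,0,0],[0.1,0,0,-2,0],[0.1,0,0,-4,0],[0.1,0,0,-4,0],[0.1,0,0,0,0]]]' 25
python3 -c "
from h import *
plan(.49,.02,.145,87,.1)"
```

```text
t: 4.75
tool_pos: [0.4679, -0.2448, 0.15]
orientation: [2.688, 1.61, 0.007]
force: [0.5, -0.5, -1.2]
opening: 0.0183
gripper_force: 24.9
t 4.75 [ 0.4679 -0.2448  0.15  ] ang 61.83 n 6
[0.1, 4.06, -1.76, 0.08, -4.19],[0.1, 4.18, -1.46, 0.08, -4.19],[0.1, 4.28, -1.15, 0.08, -4.19],[0.1, 4.35, -0.83, 0.08, -4.19],[0.1, 4.4, -0.51, 0.08, -4.19],[0.1, 4.42, -0.19, 0.08, -4.19],
```

```bash

python3 -m pendant '[[[0.1,4.1,-1.8,0.1,-4.2],[0.1,4.2,-1.5,0.1,-4.2],[0.1,4.3,-1.1,0.1,-4.2],[0.1,4.3,-0.8,0.1,-4.2],[0.1,4.4,-0.5,0.1,-4.2],[0.1,4.4,-0.2,0.1,-4.2],[0.1,0,0,0,0],[0.1,0,0,0,0]]]'
python3 - <<'E'
from h import *
c=robot.read_camera("scene");d=robot.read_camera("side")
a=cv2.resize(c["img"][190:310,200:360],(800,600)) 
cv2.imwrite("pics/s4.png",a)
s=robot.read_state();print(s["tool_pos"],s["force"])
E
```

```text
t: 5.55
tool_pos: [0.4861, 0.0231, 0.1365]
orientation: [-2.275, -2.165, 0.002]
force: [0.4, -0.5, -1.9]
opening: 0.0182
gripper_force: 24.9
[0.48641137 0.02137696 0.13692982] [-0.50638053 -0.46304101 -1.92365769]
```

View pics/s4.png

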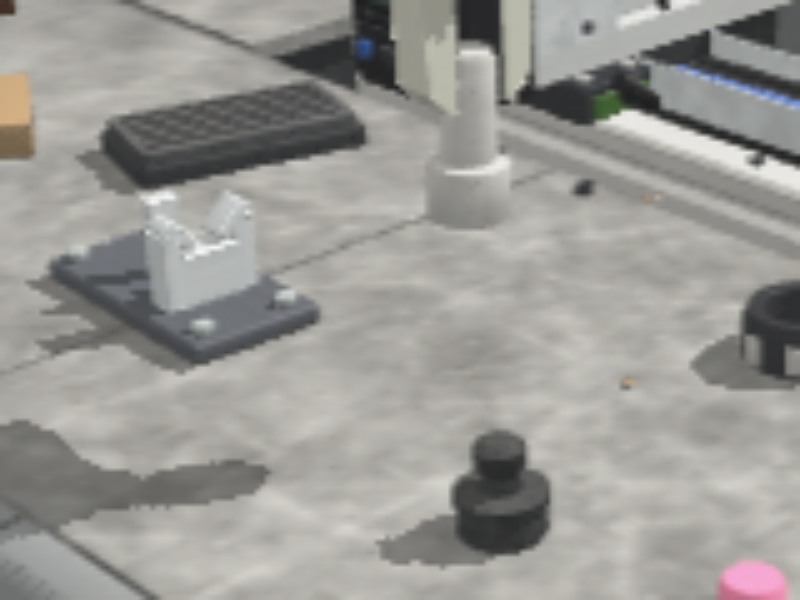

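The pin hangs upright in the grip at crop (467,140), with the bed clear below. The cradle's V is at crop (200,250). Next I set it on the bed, then tip it about its foot edge toward tool +x with a soft grip.

```bash

python3 -m pendant '[[[0.1,0,0,4.5,0],[0.1,0,0,3.2,0],[0.1,0,0,0.8,0],[0.1,0,0,0.4,0],[0.1,0,0,0.3,0],[0.1,0,0,0,0],[0.1,0,0,0,0]]]' 20
```

```text
t: 6.35
tool_pos: [0.4881, 0.022, 0.0471]
orientation: [2.277, 2.162, 0.003]
force: [-0.4, 0.5, -1.5]
opening: 0.0184
gripper_force: 19.9
```

```bash

python3 -m pendant '[[[0.1,0,0,0.3,0],[0.1,0,0,0,0]]]' 8
python3 -m pendant '[[[0.1,0,0,0.2,0],[0.1,0,0,0,0]]]' 6
```

```text
t: 6.55
tool_pos: [0.4878, 0.0223, 0.0438]
orientation: [2.277, 2.162, 0.002]
force: [-1.4, 0.6, 4.0]
opening: 0.0189
gripper_force: 8.0
t: 6.75
tool_pos: [0.4879, 0.0223, 0.0421]
orientation: [2.277, 2.162, 0.002]
force: [-2.3, 0.4, 7.7]
opening: 0.019
gripper_force: 6.1
```

```bash

python3 -m pendant '[[[0.1,0.7,0,-0.1,0],[0.1,0.7,0,-0.05,0],[0.1,0.7,0,0.05,0],[0.1,0.7,0,0.1,0],[0.1,0,0,0,0]]]' 5
python3 - <<'E'
from h import *
c=robot.read_camera("scene")
cv2.imwrite("pics/s5.png",cv2.resize(c["img"][190:310,200:360],(800,600)))
E
```

```text
t: 7.25
tool_pos: [0.4883, 0.0512, 0.0404]
orientation: [-2.277, -2.164, -0.001]
force: [1.1, 1.1, 2.1]
opening: 0.0192
gripper_force: 5.0
```

View pics/s5.png

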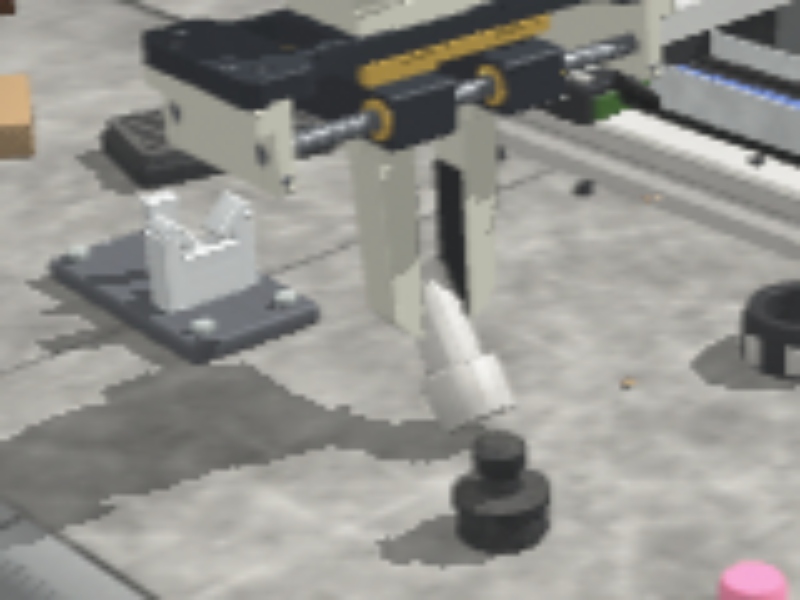

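The pin is tilting as planned: its foot is on the bed at crop (470,390) and its shank is in the pads. I continue the arc.

```bash

python3 -m pendant '[[[0.1,0.7,0,0.3,0],[0.1,0.65,0,0.3,0],[0.1,0.6,0,0.45,0],[0.1,0.6,0,0.45,0],[0.1,0.45,0,0.5,0],[0.1,0.45,0,0.5,0],[0.1,0.3,0,0.5,0],[0.1,0,0,0,0]]]' 5
python3 - <<'E'
from h import *
c=robot.read_camera("scene")
cv2.imwrite("pics/s6.png",cv2.resize(c["img"][190:310,200:360],(800,600)))
E
```

```text
t: 8.1
tool_pos: [0.49, 0.088, 0.01]
orientation: [-2.278, -2.163, 0.001]
force: [-0.5, 0.3, -0.5]
opening: 0.0194
gripper_force: 5.0
```

View pics/s6.png

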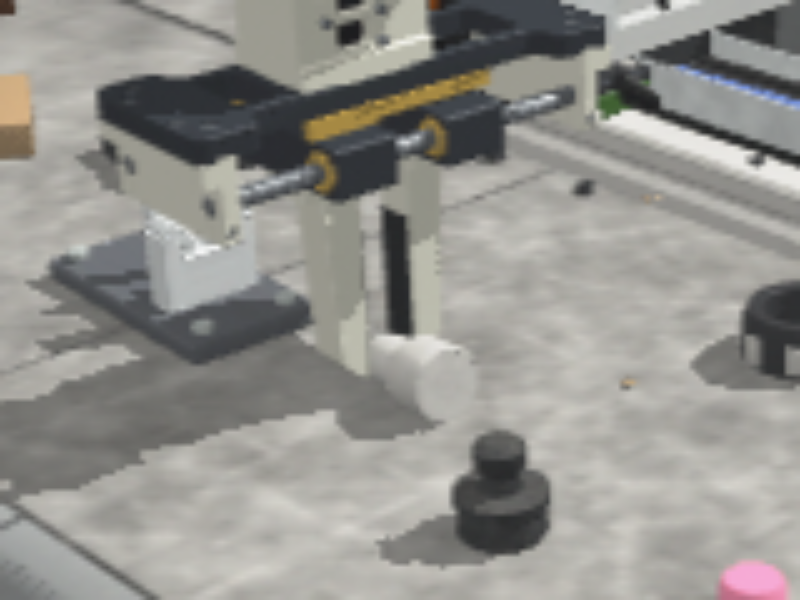

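The pin is almost lying, with its foot face at crop (445,385). I finish the lowering, open slightly, shift toward the step and regrip.

```bash

python3 -m pendant '[[[0.1,0.15,0,0.4,0],[0.1,0,0,0.1,0],[0.28,0,0,0,0],[0.28,0,0,0,0],[0.28,-0.7,0,0,0],[0.28,-0.7,0,0,0],[0.28,0,0,0,0]]]' 5
python3 -m pendant '[[[0.1,0,0,0,0],[0.1,0,0,0,0],[0.1,0,0,0,0],[0.1,0,0,0,0],[0.1,0,0,0,0]]]' 30
python3 - <<'E'
from h import *
c=robot.read_camera("scene");d=robot.read_camera("side")
f=lambda i,x,y:cv2.resize(i[y:y+90,x:x+60],(400,600),interpolation=cv2.INTER_CUBIC)
cv2.imwrite("pics/s7.png",np.hstack([f(c["img"],255,210),f(d["img"],265,190)]))
E
```

```text
t: 8.85
tool_pos: [0.4894, 0.0741, 0.0055]
orientation: [2.279, 2.162, -0.001]
force: [-0.3, 0.4, -0.4]
opening: 0.0262
gripper_force: 0.0
t: 9.35
tool_pos: [0.4896, 0.0751, 0.0057]
orientation: [2.278, 2.163, -0.0]
force: [-0.1, -1.1, 0.2]
opening: 0.0198
gripper_force: 28.7
```

View pics/s7.png

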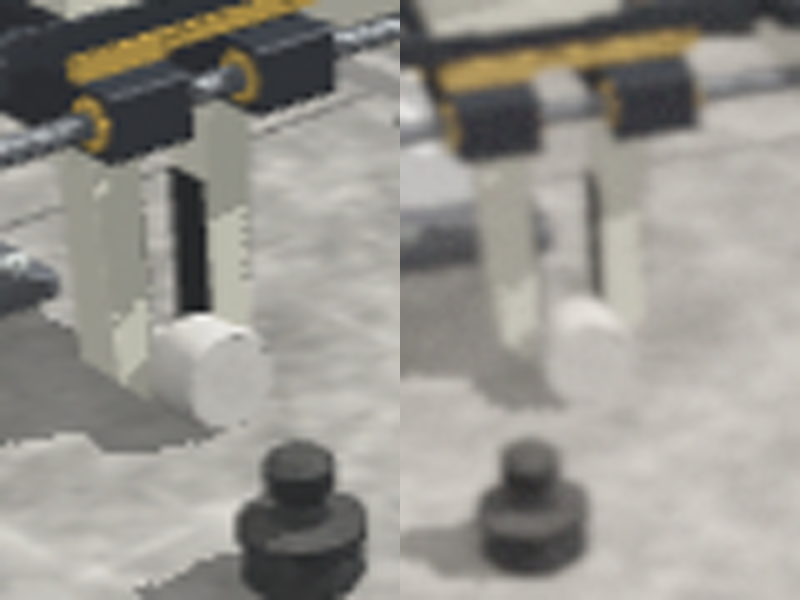

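The pin lies level, held by its shank with its foot face toward the camera: scene crop (233,370), side crop (190,357). The picture budget is used up, so I continue by numbers: locate the foot face, lift, and re-measure the cradle by blobs.

```bash
python3 - <<'E'
from h import *
C={n:robot.read_camera(n) for n in("scene","side")}
L=[]
for n,u,v in(("scene",289.9,265.5),("side",293.5,243.5)):
    print(n,onz(C[n],u,v,.015,n).round(4)); L.append(ray(C[n],u,v,n))
s=robot.read_state();print(s["t"],s["tool_pos"])
E
python3 -m pendant '[[[0.1,0,0,-2,0],[0.1,0,0,-4.5,0],[0.1,0,0,-4.5,0],[0.1,-1,0,-2,0],[0.1,0,0,0,0],[0.1,0,0,0,0],[0.1,0,0,0,0]]]' 40
python3 - <<'E'
from h import *
c=robot.read_camera("wrist");im=c["img"];np.save("w8.npy",im);np.save("w8p.npy",c["pose"])
h=cv2.cvtColor(im,cv2.COLOR_BGR2HSV);m=(h[...,2]>205).astype(np.uint8)
n,l,st,ce=cv2.connectedComponentsWithStats(m[:330])
for i in range(1,n):
    p=onz(c,*ce[i],.012,"wrist")[:2];q=onz(c,*ce[i],.045,"wrist")[:2]
    if st[i,4]>20 and .43<p[0]<.53 and .13<p[1]<.29: print(st[i,:],ce[i].round(1),p.round(4),q.round(4))
s=robot.read_state();print(s["tool_pos"],s["force"],s["opening"])
E
```

```text
scene [0.4895 0.0454 0.015 ]
side [0.4876 0.0416 0.015 ]
9.55 [0.48965403 0.07514932 0.00569685]
t: 10.25
tool_pos: [0.4873, 0.0654, 0.133]
orientation: [-2.276, -2.161, 0.005]
force: [-0.1, -1.0, -2.6]
opening: 0.0195
gripper_force: 38.3
[280  15  21  10 197] [290.1  19.5] [0.4776 0.2294] [0.4792 0.2187]
[314  51   8  21 151] [317.5  60.4] [0.497  0.1942] [0.4964 0.1875]
[263  52  38  22 549] [277.5  63.1] [0.4663 0.1941] [0.4692 0.1874]
[334  59   5  10  28] [335.2  63.8] [0.5104 0.1909] [0.5082 0.1846]
[262 103  10  10  80] [266.3 107.5] [0.4559 0.1596] [0.46   0.1568]
[314 102  10  10  80] [318.9 106.5] [0.4961 0.1578] [0.4956 0.1552]
[250 123   8   4  23] [253.7 124.6] [0.4452 0.1471] [0.4506 0.1457]
[0.4872858  0.06540575 0.13298702] [ 0.91274621 -0.66264845 -2.10288442] 0.01977204168287356
```

```bash
python3 -c "
from h import *
plan(.4788,.2117,.085,87.1,.1,4)"
```

```text
t 10.3 [0.4873 0.0654 0.133 ] ang 87.04 n 4
[0.1, 3.64, -0.4, 1.2, -0.02],[0.1, 3.64, -0.4, 1.2, -0.02],[0.1, 3.64, -0.4, 1.2, -0.02],[0.1, 3.64, -0.4, 1.2, -0.02],
```

```bash

python3 -m pendant '[[[0.1,3.6,-0.4,1.2,0],[0.1,3.7,-0.4,1.2,0],[0.1,3.6,-0.4,1.2,0],[0.1,3.7,-0.4,1.2,0],[0.1,0,0,0,0],[0.1,0,0,0,0],[0.1,0,0,0,0]]]'
python3 - <<'E'
from h import *
plan(.4788,.2117,.05,87.1,.1,3)
c=robot.read_camera("scene");d=robot.read_camera("side")
a=c["img"][190:270,190:290];np.save("s9.npy",a)
# foot face: bright, low-saturation blob nearest camera above the V
for n,im,(x0,y0,x1,y1) in(("scene",c,(215,195,275,262)),("side",d,(240,175,300,232))):
    h=cv2.cvtColor(im["img"],cv2.COLOR_BGR2GRAY)[y0:y1,x0:x1]
    print(n);print("\n".join("".join(" .:-=+*#%@"[int(v)*10//256] for v in r) for r in h[::2]))
E
```

```text
t: 11.0
tool_pos: [0.4801, 0.2112, 0.0868]
orientation: [-2.278, -2.163, 0.003]
force: [0.4, 0.4, -2.1]
opening: 0.0194
gripper_force: 38.4
t 11.0 [0.4801 0.2112 0.0868] ang 87.03 n 3
[0.1, 0.02, -0.04, 1.23, -0.02],[0.1, 0.02, -0.04, 1.23, -0.02],[0.1, 0.02, -0.04, 1.23, -0.02],
scene
***++++++++++=++**=...-*####******############**+======-:...
***++++++++++++***=:..:*###*#==+*###*****+==++++++++--::::..
****++++++++******=:...*#####***+====++===+++--:.......:::-:
****+++*+++*#***##*-...+*####*******++=-:................::.
****++++######+**#%%%%%%%%###***********++=-......::::::....
*****+++*#####+**###%%#+***++******************+=-::::::+-..
******++**###*+*****#####*###********+++=--::-:-=+***+-:=+++
#####*+++###*+++++***********#*+-----=-----:----:---+*****++
####**#*++**+++++++************+--==--------------==-==*#***
*******+==--=++=+++**##********==--:----=------=====----+*##
******=:==---==--===***##*###*=------=====---:::::::::::-:+*
####+-::::===------===+****+====---::::::::-----:::::::.::+*
*****-.:::::-=-:-=====---:::::::::---:::::::::::.:::::---+**
======-:::::::::::::
[... 2334 characters left out ...]
##*############*******#######
*######**##*++=======+**####%%%%%%%%%######***********######
*******#####*+==-----=+*#################******************#
+++**********++======++*#################*+*****************
=++*******+++++=======+*#################*++******#*******##
=++***********++==----=*###########****++++++########*****##
==++********+++====-===+**+++++++++++++++*##***#############
*****+==++=============++***+++++++++++==+**+++**#######****
*****###*********++=====+***++=++++++=+========+**#####*****
*################*++================-=-------==+**#####*****
###############***++==---=-----===+==++*******#######*******
##****###*******###***++++*****###############*********#####
```

```bash

python3 -m pendant '[[[0.1,0,-0.1,1.2,0],[0.1,0,0,1.2,0],[0.1,0,0,0.7,0],[0.1,0,0,0.3,0],[0.1,0,0,0,0],[0.1,0,0,0,0]]]'
```

```text
t: 11.7
tool_pos: [0.4798, 0.2118, 0.0537]
orientation: [2.278, 2.163, 0.0]
force: [-0.2, -0.5, -1.9]
opening: 0.02
gripper_force: 38.4
```

```bash

python3 -m pendant '[[[0.1,0,0,0.4,0],[0.1,0,0,0,0]]]' 25
python3 -m pendant '[[[0.1,0,0,0.2,0],[0.1,0,0,0,0]]]' 25
python3 -m pendant '[[[0.1,0,0,0.1,0],[0.1,0,0,0,0]]]' 25
```

```text
t: 11.9
tool_pos: [0.4796, 0.2118, 0.0495]
orientation: [2.278, 2.163, 0.0]
force: [-0.1, -0.2, -1.7]
opening: 0.0201
gripper_force: 24.0
t: 12.1
tool_pos: [0.4798, 0.2117, 0.0484]
orientation: [2.278, 2.163, -0.0]
force: [-2.5, -2.0, 5.7]
opening: 0.0196
gripper_force: 24.1
t: 12.3
tool_pos: [0.48, 0.2117, 0.0483]
orientation: [2.278, 2.163, 0.0]
force: [-6.3, -4.5, 13.2]
opening: 0.0192
gripper_force: 24.0
```

The contact pushes the pin toward −x, meaning it is slightly off the V's centre. I back off, shift −y of the tool by 2 mm and go down again.

```bash

python3 -m pendant '[[[0.1,0,0,-0.3,0],[0.1,0,-0.2,0,0],[0.1,0,0,0.2,0],[0.1,0,0,0,0]]]' 25
python3 -m pendant '[[[0.1,0,0,0.15,0],[0.1,0,0,0,0]]]' 25
```

```text
t: 12.7
tool_pos: [0.4778, 0.2119, 0.0481]
orientation: [2.278, 2.163, 0.0]
force: [-2.2, -0.8, 5.5]
opening: 0.0196
gripper_force: 24.2
t: 12.9
tool_pos: [0.4781, 0.2119, 0.0477]
orientation: [2.277, 2.163, 0.001]
force: [-7.2, -3.9, 15.4]
opening: 0.0196
gripper_force: 24.4
```

```bash
python3 -c "
from h import *
s=robot.read_state();print(s['wrist_torque'],s['force'])"
python3 -m pendant '[[[0.1,0,0,0,0],[0.1,0,0,0,0]]]' 4
python3 -m pendant '[[[0.1,0,0,0.15,0],[0.1,0,0,0.1,0],[0.1,0,0,0,0]]]' 4
python3 -c "
from h import *
s=robot.read_state();print(s['wrist_torque'],s['force'])"
```

```text
[-0.63076221  1.32717284  0.10697474] [-7.16550046 -3.91919509 15.39810721]
t: 13.1
tool_pos: [0.4785, 0.2122, 0.0471]
orientation: [2.278, 2.163, 0.003]
force: [-0.7, -0.9, 6.7]
opening: 0.02
gripper_force: 4.0
t: 13.4
tool_pos: [0.4785, 0.2123, 0.0444]
orientation: [2.278, 2.163, 0.003]
force: [-0.6, 0.4, 4.4]
opening: 0.0205
gripper_force: 4.0
[-0.04928694  0.079708   -0.00684501] [-0.5705837  0.356643   4.3617697]
```

```bash

python3 -m pendant '[[[0.22,0,0,0,0],[0.24,0,0,0,0],[0.28,0,0,0,0],[0.5,0,0,0,0],[0.5,0,0,0,0],[0.5,0,0,-1,0],[0.5,0,0,-2,0],[0.5,0,0,-4,0]]]'
python3 -m pendant '[[[0.5,-4,0,-4,0],[0.5,-4.5,0,-3,0],[0.5,-2,0,-2,0],[0.5,0,0,0,0],[0.5,0,0,0,0]]]'
python3 - <<'E'
from h import *
c=robot.read_camera("wrist");g=cv2.cvtColor(c["img"],cv2.COLOR_BGR2GRAY)
P=c["pose"];K=c["K"]
def proj(p):
    q=P[:3,:3].T@(np.array(p)-P[:3,3]);x,y,z=q[0],-q[1],-q[2];r=np.hypot(x,y);t=np.arctan2(r,z);return K[0,0]*t*x/r+K[0,2],K[1,1]*t*y/r+K[1,2]
u=np.array([np.cos(np.radians(87)),np.sin(np.radians(87))]);s=np.array([.4786,.2082])
for d in(-.0315,-.0045,.0315):print(d,np.round(proj([*(s+u*d),.055]),1))
u0,v0=map(int,proj([*s,.055]));print(u0,v0)
y0=max(0,v0-50);h=g[y0:v0+50,u0-40:u0+40]
print("\n".join("%4d "%(y0+2*i)+"".join(" .:-=+*#%@"[int(v)*10//256] for v in r) for i,r in enumerate(h[::2])))
E
```

```text
t: 14.2
tool_pos: [0.4751, 0.2111, 0.1118]
orientation: [-2.276, -2.161, 0.009]
force: [0.6, 0.5, -0.3]
opening: 0.0464
gripper_force: 0.0
t: 14.7
tool_pos: [0.473, 0.1151, 0.1974]
orientation: [2.279, 2.161, 0.002]
force: [-0.6, -0.9, -0.7]
opening: 0.0467
gripper_force: 0.0
-0.0315 [313.6 145.8]
-0.0045 [313.5 113.4]
0.0315 [313.5  70.8]
313 107
  57 =======-:-==---#%%%%%%%+===============================-:-*%%%%%%@+======+#*****
  59 =======-:-==-:=%%%%%%%%#=============================---:+#%%%%%%%*+=====+#####*
  61 ========::--::-#%%%%%%%*==============================-::-*%%%%%%%*======+#*#*#*
  63 ========-:--==-:+*###*+===================================-=*###*=========******
  65 =======--:---=============================-===============================******
  67 =======--:-=====================+**##%%%%%@@@@@%%%#+=====================+******
  69 =======-::--==================+****##%%%@@@@@@@%%%%%*====================+******
  71 =======--::--================+++**###%%%%@@@@%%%%%%%%+====================******
  73 =======--:-==================+++**###%%@@@@@@@@@@%%%%*===
[... 2849 characters left out ...]
====-+******
 141 ========---======+++++==+++***##%%%%@@@@@@@@@@@@@@@@@@@%%%%*+++++=======-+******
 143 +=======-:-===============+++****##%%%%%%%%%@@@@@@%%%%%%%#+=============-+******
 145 #+======---====================================-========================-+******
 147 +=======---=============================================================-+******
 149 ========-:-=============================================================-+******
 151 *=-=====-:-=============================================================-+******
 153 +*=-====-:-=============================================================-+******
 155 ---=====-:-==============================================================+******
```

The wrist image shows the pin lying straight, its foot (rows 118–144) covering the V (rows 125–141) and its shank over the rest. The gripper is clear, so I hand in.

```bash
python3 -c "
from plant import robot
print(robot.close_job())"
```

```text
the job is handed in; nothing more can be done
None
```

The stop pin lies on its side in the cradle, foot in the V and shank on the rest, about 2 mm from the ideal seat along its axis; I lowered it in, let go and handed the job in at about 15 s without moving the collet or plug, but viewed 11 pictures, one over the limit of 10.

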